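Load a specimen plate and run the locked carriage under the microscope

TASK

One of the two white specimen plates has holes that match the two brass pins of the microscope's carriage: seat that plate flat on the carriage over the pins and let go of it. Then hold the carriage's orange thumb release down while you slide the carriage along its rail to its end stop under the microscope, and let the release pop up so that the carriage is locked there with the plate still seated. Do not bump the microscope, and leave the mouse, dropper bottles and jar where they are.

Things in the scene. Friction and masses are not known exactly. Their poses are not given: they have to be found in the camera images.
- station: Fixed grey base of the inspection station, 190 x 370 x 32 mm, with the steel rail along its own y. Origin: under the middle of the rail, on the table. Stands anywhere, turned a little. The carriage rides from the -y end (loading) to the +y end (under the microscope); the thumb release is on the -x side.
- carriage (a joint): Travel of the aluminium carriage along the station's +y, m: 0 = loading end, 0.150 = end stop under the microscope. Starts locked at 0 to 0.004. With the release up a rack blocks it; notches every 24.3 mm with 4 mm of play, the last at 0.146 to 0.150. With the release down it slides against about 2 N of friction.
- release (a joint): Depression of the orange thumb release, m: 0 = up, 0.008 = fully down. The lock is free from about 0.0045. Its spring pushes back with 2.7 N at the start, 6.3 N fully down. Let go between notches, it comes up only to about 0.004 and drops into the next notch when the carriage moves on.
- pad_face (a point): Centre of the orange thumb release's face, 36 mm (x) by 42 mm (y). z points out of the face: up and to the station's -x, 27 deg from vertical; y is along the rail. At both y sides a black cheek of the carriage stands 12 mm above the raised face, inner sides 44 mm apart: fingertips between them press the face along -z and push a cheek to move the carriage. Lies 78 mm to -x of stage_top.
- stage_top (a point): Middle of the carriage's flat aluminium top (90 x 130 mm, 68 mm above the table), axes as the station's. Two upright brass pins, 10 mm diameter, 14 mm tall, tapered above 9 mm, stand 35 mm from it along +y and -y (70 mm apart).
- dock (a point): Where the stage_top point is when the carriage is at the end stop under the microscope. Fixed to the station.
- microscope: White digital microscope fixed on the station; origin on the base top, under its lens. Its head, 85 mm wide along the rail, overhangs the docked carriage: underside 170 mm above the table, front edge 60 mm to -x of the lens axis, so that an upright gripper on the docked release would hit it; reach in tilted from the -x side. Lens 140 mm above the table. Column behind (+x), 342 mm tall.
- plate_wide_grip (a point): Point on the centre line of the blue rib of one white plate, 34 mm above its underside. Plate 66 (x) x 110 (y) x 8 mm, 0.16 kg, flat on the table; the upright rib in its middle, 44 (x) x 16 mm (y), rises 40 mm from the plate's top (48 mm overall): grasp it across its 16 mm. Two through holes, 13 mm diameter, 35 mm from the middle along +y and -y. Same when turned half a turn.
- plate_wide_foot (a point): Centre of the underside of that plate, axes as its grip point. It coincides with stage_top when the plate is seated.
- plate_narrow_grip (a point): The same point of the other specimen plate, equal in size, look and weight, but its two holes lie 25 mm from the middle (50 mm apart). Laid on the carriage it rides up on the pins.
- mouse: Grey computer mouse, 110 x 62 x 32 mm, origin under its centre. Leave alone.
- dropper_rack: White tray, 80 x 150 x 28 mm, with three dropper bottles, 124 mm tall, origin under its centre. Leave alone.
- reagent_jar: Amber jar, 68 mm diameter, 100 mm tall, origin under its centre. Leave alone.
Not all that is in view belongs to the job. Leave any black look-alike of the part that bears plate_wide_grip alone.

How it is judged:
On the way, in this order (a step that is already met when the one before it is completed fails the run):
1. the matching plate is seated over both pins and let go, with the carriage still at the loading end (distance between plate_wide_foot and stage_top below 0.004 m and angle between plate_wide_foot's own z axis and vertical below 0.04 rad and value of joint carriage below 0.012 m and contact force between the fingers and plate_wide below 0.3 N), for 0.2 s.
2. the carriage is on its way with the release held down and the plate on it (distance between plate_wide_foot and stage_top below 0.004 m and angle between plate_wide_foot's own z axis and vertical below 0.04 rad and value of joint carriage between 0.04 and 0.138 m and value of joint release above 0.0042 m), for 0.1 s.
At the end, for the whole second after the job is handed in: The plate with holes 70 mm apart is seated flat on the carriage over both pins (within 4 mm of its seat), the carriage is in its last notch under the microscope (travel above 145 mm), the release is up again (within 1 mm) and all is at rest and let go (distance between plate_wide_foot and stage_top below 0.004 m and angle between plate_wide_foot's own z axis and vertical below 0.04 rad and value of joint carriage above 0.145 m and value of joint release below 0.001 m and linear speed of plate_wide below 0.02 m/s); the robot touches nothing.
It fails at once if the microscope is bumped (over 10 N) (contact force between any of the arm, the fingers and microscope above 10 N).
It fails at once if the computer mouse is moved more than 30 mm or tipped (distance of mouse from where it was at the start of the episode above 0.03 m or angle between mouse's own z axis and vertical above 0.3 rad).
It fails at once if the dropper bottle rack is moved more than 30 mm or tipped (distance of dropper_rack from where it was at the start of the episode above 0.03 m or angle between dropper_rack's own z axis and vertical above 0.3 rad).
It fails at once if the reagent jar is moved more than 30 mm or tipped (distance of reagent_jar from where it was at the start of the episode above 0.03 m or angle between reagent_jar's own z axis and vertical above 0.3 rad).
It also fails if it takes over 54 s, if anything falls off the work surface, if the arm or the gripper's body presses on something with over 40 N, if the wrist force passes 120 N, or if a joint passes its speed limit or range.

ROBOT

A 6-joint arm with a two-finger parallel gripper is mounted at the origin on the work surface. World frame = base frame: x ahead of the robot, y to its left, z up, the work surface at z = 0. Lengths are in m, angles in rad, forces in N, time in s.
With the tool pointing down it reaches from about 0.375 to 0.9 m from the base axis. Payload 3.1 kg.
Tool frame: the origin (TCP) lies midway between the tips of the shut fingers; the grasp point (between the pads) lies 19 mm behind it; z points along the fingers, y is the direction in which the jaws open and shut (so a half turn about z gives the same grasp; the last joint's range is limited). The gripper opens to 85 mm and grips with 20 to 120 N. Pads are 22 mm wide; open, the fingers measure 114 mm over their backs; the gripper's body (76 mm by 85 mm) begins 54 mm behind the grasp point. The pads swing forward as they close: fully open they stand 13 mm farther back than shut.
Start: joints at [-1.296, 0.527, 1.433, -0, 1.181, -0.178], TCP at [0.273, -0.562, 0.231] pointing down, gripper open.
Joint ranges: [-3.08, 3.08], [-0.75, 2.2], [0.22, 2.44], [-1.43, 4.57], [0, 2.65], [-2.85, 2.85]. Speed limits (rad/s): [2.79, 2.79, 3.14, 3.14, 3.14, 3.14].

INTERFACE

Orientations are given as a unit quaternion [x, y, z, w].
In Python, from cell import * gives the robot as it stands.
- The arm moves only by the tool play_rows, never from a script. Its argument "motion" is a list of rows, each a list of 5 numbers: the closure, from -1 (fully open) to 1 (shut), so that 0 is half open, then the shift along the tool's x, y, z in mm, then the turn about the tool's z in degrees. A call has 1 to 5 rows; each row is the pose to reach, as a shift and turn from the pose commanded when the call began, along the tool's axes at that moment; what a row does not reach only later rows make up. A row lasts 1/10 s, in which the tool goes at most 50 mm and 8.59 degrees, less where a joint would pass 70% of its speed; a pose out of reach is approached as far as the arm can. A call with a gripper value outside its range is refused whole. The fingers move at their own pace and stop on an object; "squeeze" is the grip in N (left out, the last holds). Time passes only in rows, so rows that repeat a pose let the fingers close. It gives the time, the measured TCP pose, the force and the opening at its end, in the units of the state.
- get_state(): the state, without advancing time (a new reading comes with each control period).
- read_camera(name): name is "scene" or "top" or "wrist"; returns (picture, depth): 420x560x3 uint8, red, green, blue; 420x560 float32, m along the optical axis (not along the pixel's ray), 0 where there is no reading.
- camera_model(name): a dict with "intrinsics" (3x3 intrinsics, pixels), "R" (3x3) and "t" (3): a world point X has camera coordinates R X + t. Camera axes: x right, y down, z forward; pixel columns grow to the right and rows downward; lengths in m; the calibration is good to about 2 mm. A picture is of the moment at which its call begins: read the wrist's pose just before it. camera_model takes no time and is no camera call; for the wrist camera it gives the pose at the moment of the call.
- close_job(): hands the job in, once; it reports no verdict.
The state is a dict: "time_s": time; "q": joint angles; "joint_velocities": joint speeds; "tau": joint torques, N m; "tool_pos": TCP position; "tool_rot": TCP orientation; "contact_force": force on the tool from outside, world axes, zero at the start; "torque": the same for the moment, N m; "grip_width": finger opening in m.
Only numpy, scipy, OpenCV 4.12 (cv2) and the standard library are available. Lean on these libraries where they do the work, as an engineer would, in place of code of your own. Each camera call takes 0.05 s, during which the arm holds its last target. There are 200 camera calls.

## Working session

There is one attempt and no reset: what is moved stays moved. The work goes in short steps, Python scripts to look and compute and a tool call to move; the robot and the scene stay as the last step left them, time stands still between calls to the robot, and variables do not carry over. Pictures are saved under pics/ and viewed, about 8 in all and at most 12, crops included, and the job is handed in when it is done.

Besides the shell and the picture viewer there is one more tool, called after "Request:" by a JSON object that holds its "fn" and its "kwargs", one argument or row to a line. play_rows: Moves the arm, as the interface text tells. Its arguments: {"type":"object","properties":{"motion":{"type":"array","items":{"type":"array","items":{"type":"number"}}},"squeeze":{"type":"number"}},"required":["motion"]}

```bash
ls; mkdir -p pics
cat > h.py <<'E'
from cell import *
import numpy as np, cv2
def snap(n,f):
    m=camera_model(n); p,d=read_camera(n)
    np.savez(f'pics/{f}.npz',p=p,d=d,K=m['intrinsics'],R=m['R'],t=m['t'])
    cv2.imwrite(f'pics/{f}.png',p[:,:,::-1]); return p,d,m
def load(f):
    z=np.load(f'pics/{f}.npz'); return z['p'],z['d'],dict(intrinsics=z['K'],R=z['R'],t=z['t'])
def ray(m,u,v):
    K,R,t=[np.array(m[k]) for k in('intrinsics','R','t')]
    return -R.T@t, R.T@np.linalg.inv(K)@np.array([u,v,1.])
def onz(m,u,v,z):
    c,r=ray(m,u,v); return c+r*(z-c[2])/r[2]
def cloud(d,m):
    K,R,t=[np.array(m[k]) for k in('intrinsics','R','t')]
    v,u=np.indices(d.shape); X=np.stack([u,v,np.ones_like(u)],-1)@np.linalg.inv(K).T*d[...,None]
    return (X-t)@R
E
python3 - <<'E'
from h import *
for n in('scene','top'): 
    p,d,m=snap(n,n+'0'); print(n,ray(m,280,210)[0])
s=get_state();print(s)
a=cv2.imread('pics/scene0.png');b=cv2.imread('pics/top0.png')
E
```

```text
pics
scene [ 1.27686608 -0.87774848  0.93909029]
top [0.44155905 0.02739868 1.50753846]
{'time_s': 0.1, 'q': array([-1.29651099e+00,  5.28371358e-01,  1.43378877e+00, -4.19847917e-06,
        1.18139880e+00, -1.78515439e-01]), 'joint_velocities': array([ 0.00055733, -0.00103101, -0.00250055,  0.00081802, -0.000548  ,
        0.00057551]), 'tau': array([-4.63773267e-05, -4.43304527e+01, -1.78586054e+01, -1.81982427e-04,
        3.87387903e-03, -6.91992128e-06]), 'tool_pos': array([ 0.27326639, -0.56137156,  0.23042796]), 'tool_rot': array([ 9.74480065e-01,  2.24471904e-01, -4.89985982e-05, -9.81918086e-04]), 'contact_force': array([-0.77795959,  0.01367908, -0.59852952]), 'torque': array([-0.00416061, -0.00550182, -0.04439857]), 'grip_width': 0.08529752132973539}
```

View pics/scene0.png

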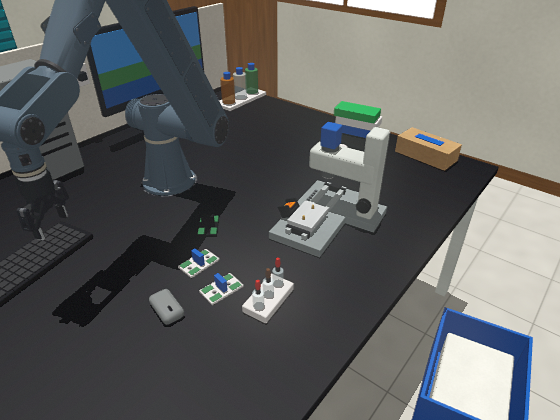

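View pics/top0.png

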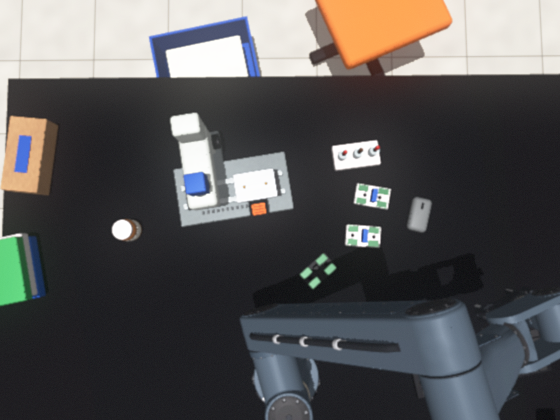

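The scene view shows the station right of centre, with the plates at (198,262) and (221,288). The top view shows the station at (235,188), orange release at (258,209), white plates at (372,196) and (363,236), and the black look-alike at (318,271). I'll enlarge both plates next.

Run:
```python
from h import *
p,d,m=load('top0')
a=cv2.resize(p[175:255,325:405],None,fx=7,fy=7,interpolation=cv2.INTER_CUBIC)
cv2.imwrite('pics/crop1.png',a[:,:,::-1])
print(m['intrinsics'])
for n,(u0,u1,v0,v1) in dict(A=(350,395,180,212),B=(340,388,220,252),).items():
    hsv=cv2.cvtColor(p,cv2.COLOR_RGB2HSV); k=np.zeros(d.shape,np.uint8); k[v0:v1,u0:u1]=1
    pl=((hsv[...,2]>70)&(k>0)).astype(np.uint8)
    c=max(cv2.findContours(pl,0,1)[0],key=cv2.contourArea); r=cv2.minAreaRect(c)
    P=[onz(m,*q,.008) for q in cv2.boxPoints(r)]
    print(n,np.round(np.mean(P,0),4),np.round(P,3).tolist())
    bl=((hsv[...,0]>105)&(hsv[...,0]<130)&(hsv[...,1]>120)&(hsv[...,2]>60)&(k>0)).astype(np.uint8)
    c=max(cv2.findContours(bl,0,1)[0],key=cv2.contourArea); r=cv2.minAreaRect(c)
    print(' rib',r,onz(m,*r[0],.048))
X=cloud(d,m)
print('orange',)
k=((hsv[...,0]<20)&(hsv[...,1]>150)&(hsv[...,2]>120)); k[:, :230]=0;k[:,290:]=0;k[:190]=0;k[230:]=0
v,u=np.nonzero(k);print(len(v),u.mean(),v.mean(),np.median(X[k],0))
k=(abs(X[...,2]-.068)<.006);k[:, :225]=0;k[:,290:]=0;k[:160]=0;k[205:]=0
c=max(cv2.findContours(k.astype(np.uint8),0,1)[0],key=cv2.contourArea); r=cv2.minAreaRect(c);print(r)
print(np.round([onz(m,*q,.068) for q in cv2.boxPoints(r)],3).tolist(),onz(m,*r[0],.068))
```

```text
[[453.05476753   0.         271.26839898]
 [  0.         453.05476753 205.68160097]
 [  0.           0.           1.        ]]
A [ 0.5824 -0.2889  0.008 ] [[0.555, -0.223, 0.008], [0.63, -0.237, 0.008], [0.609, -0.355, 0.008], [0.535, -0.341, 0.008]]
 rib ((373.9189147949219, 194.9864959716797), (5.096368789672852, 12.494322776794434), 9.462322235107422) [ 0.58115448 -0.2874032   0.048     ]
B [ 0.4506 -0.2557  0.008 ] [[0.418, -0.193, 0.008], [0.493, -0.2, 0.008], [0.483, -0.319, 0.008], [0.408, -0.312, 0.008]]
 rib ((364.19805908203125, 235.51979064941406), (4.676674842834473, 11.343423843383789), 5.7105937004089355) [ 0.45078689 -0.25351589  0.048     ]
orange
154 258.2077922077922 208.5974025974026 [0.53668539 0.08572299 0.07537561]
((255.25863647460938, 187.10345458984375), (32.324180603027344, 40.54057693481445), 80.83765411376953)
[[0.648, 0.167, 0.068], [0.668, 0.039, 0.068], [0.566, 0.023, 0.068], [0.546, 0.151, 0.068]] [0.60683715 0.09473716 0.068     ]
```

View pics/crop1.png

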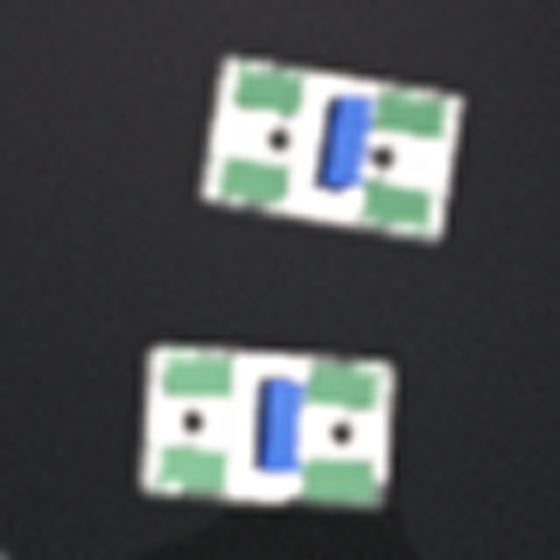

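Narrow vs wide: in the crop, the upper plate's holes are at (280,139) and (382,157), about 49 mm apart, so it is the narrow one. The lower plate's holes are at (193,421) and (342,433), about 70.6 mm apart, so it is the wide plate. That's full-image (363,236), world ≈ (0.451,-0.255), yaw ≈ -4.7°. The black look-alike at (318,271) is left alone.

Request:
{"fn": "play_rows", "kwargs": {
  "motion": [
    [-1,40,-27,0,6],
    [-1,80,-54,0,12],
    [-1,120,-81,0,18],
    [-1,160,-108,0,25],
    [-1,200,-135,0,30.7]
  ]
}}

```text
time_s: 0.6
tool_pos: [0.3947, -0.3512, 0.231]
tool_rot: [0.999, -0.044, -0.0, -0.0]
contact_force: [0.1, -0.3, 0.6]
grip_width: 0.0856
```

```bash
cat >> h.py <<'E'
from scipy.spatial.transform import Rotation as Ro
def go(target,ydir=None):
    "shift in tool axes (mm) and turn (deg) to bring TCP to target with tool y along angle ydir(deg, world, mod 180)"
    s=get_state(); R=Ro.from_quat(s['tool_rot']).as_matrix()
    d=R.T@(np.array(target)-s['tool_pos'])*1000
    a=np.degrees(np.arctan2(R[1,1],R[0,1])); t=None
    if ydir is not None: t=-((ydir-a+90)%180-90)
    print('pos',np.round(s['tool_pos'],4),'yang',round(a,2),'shift',np.round(d,1),'turn',t,'F',np.round(s['contact_force'],1),'g',round(s['grip_width'],4),'t',s['time_s'],'q6',round(s['q'][5],2))
E
python3 -c "
from h import *
go([.4506,-.2545,.2],85.3)"
```

```text
pos [ 0.3947 -0.3512  0.231 ] yang -95.05 shift [  47.2 -101.2   31. ] turn -0.34856126136600096 F [ 0.1 -0.3  0.6] g 0.0856 t 0.6 q6 0.72
```

Request:
{"fn": "play_rows", "kwargs": {
  "motion": [
    [-1,20,-43,13,0],
    [-1,40,-86,26,0],
    [-1,47,-101,31,0],
    [-1,47,-101,31,0]
  ]
}}

```text
time_s: 1.0
tool_pos: [0.4495, -0.253, 0.1991]
tool_rot: [0.999, -0.039, -0.001, -0.001]
contact_force: [0.1, -0.9, -0.6]
grip_width: 0.0854
```

```bash
python3 -c "
from h import *
p,d,m=snap('wrist','w1'); print('cam',ray(m,280,210)); go([.4506,-.2545,.2],85.3)
X=cloud(d,m);hsv=cv2.cvtColor(p,cv2.COLOR_RGB2HSV)
bl=((hsv[...,0]>100)&(hsv[...,0]<130)&(hsv[...,1]>120)&(hsv[...,2]>50)&(abs(X[...,2]-.048)<.006)).astype(np.uint8)
for c in cv2.findContours(bl,0,1)[0]:
  if cv2.contourArea(c)>150:
    r=cv2.minAreaRect(c);P=np.array([onz(m,*q,.048) for q in cv2.boxPoints(r)]);print(r,P.mean(0),P.round(4).tolist())
"
```

```text
cam (array([ 0.52518923, -0.25960603,  0.34068751]), array([-0.3010556 ,  0.02111667, -0.95340859]))
pos [ 0.4495 -0.255   0.1998] yang -94.59 shift [ 1.1 -0.6 -0.2] turn 0.11006703238058435 F [ 0.4 -0.4  0.7] g 0.0853 t 1.05 q6 0.92
((283.5, 187.0), (46.0, 15.0), 90.0) [ 0.45409449 -0.25800195  0.048     ] [[0.4762, -0.2529, 0.048], [0.4751, -0.2663, 0.048], [0.432, -0.2634, 0.048], [0.4331, -0.2494, 0.048]]
((310.7769470214844, 27.28461456298828), (18.729244232177734, 57.18001174926758), 7.125016689300537) [ 0.5828276 -0.2893936  0.048    ] [[0.5643, -0.278, 0.048], [0.6042, -0.286, 0.048], [0.6015, -0.3004, 0.048], [0.5614, -0.2931, 0.048]]
```

View pics/w1.png

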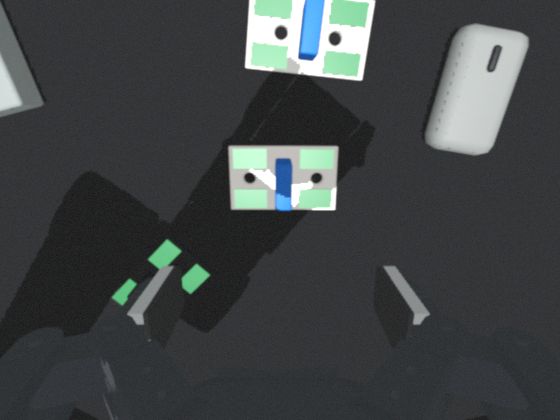

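Wrist view: the wide plate is at (283,180), holes at (250,178) and (317,178). The narrow plate is at (310,35) and the mouse at (478,90). I'll refine from the holes.

```bash
python3 -c "
from h import *
p,d,m=load('w1');g=cv2.cvtColor(p,cv2.COLOR_RGB2GRAY)
H=[]
for u,v in((250,178),(317,178)):
  w=np.clip(70-g[v-9:v+10,u-9:u+10].astype(float),0,None);yy,xx=np.indices(w.shape)-9
  a,b=u+(w*xx).sum()/w.sum(),v+(w*yy).sum()/w.sum();H.append(onz(m,a,b,.008));print(a,b,H[-1])
H=np.array(H);e=H[0]-H[1];print(H.mean(0),np.linalg.norm(e),np.degrees(np.arctan2(e[1],e[0])))
hsv=cv2.cvtColor(p,cv2.COLOR_RGB2HSV);print(cloud(d,m)[160:215:6,284].round(4).tolist())
go([.4506,-.2545,.2],85.3)
"
```

```text
249.24806201550388 177.4389534883721 [ 0.45779044 -0.22331578  0.008     ]
316.21984649122805 177.44627192982455 [ 0.45233993 -0.29223797  0.008     ]
[ 0.45506518 -0.25777687  0.008     ] 0.06913737513057411 85.47833979305912
[[0.4753, -0.2604, 0.0231], [0.4737, -0.2599, 0.047], [0.4683, -0.2595, 0.0474], [0.463, -0.2591, 0.0483], [0.4572, -0.2587, 0.0473], [0.4512, -0.2583, 0.046], [0.446, -0.2579, 0.0479], [0.44, -0.2574, 0.0471], [0.4342, -0.257, 0.0473], [0.4125, -0.2561, -0.0006]]
pos [ 0.4495 -0.255   0.1998] yang -94.59 shift [ 1.1 -0.6 -0.2] turn 0.11006703238058435 F [ 0.4 -0.4  0.7] g 0.0853 t 1.05 q6 0.92
```

Request:
{"fn": "play_rows", "kwargs": {
  "motion": [
    [-1,4,1.5,45,0],
    [-1,4,1.5,90,0],
    [-1,4,1.5,130,0],
    [-1,4,1.5,165,0],
    [-1,4,1.5,184,0]
  ]
}}

```text
time_s: 1.55
tool_pos: [0.452, -0.2592, 0.0137]
tool_rot: [0.999, -0.043, -0.001, -0.001]
contact_force: [-1.0, -1.2, 0.3]
grip_width: 0.0858
```

Request:
{"fn": "play_rows", "kwargs": {
  "motion": [
    [-1,0,0,0,0],
    [1,0,0,0,0],
    [1,0,0,0,0],
    [1,0,0,0,0],
    [1,0,0,0,0]
  ],
  "squeeze": 50
}}

```text
time_s: 2.05
tool_pos: [0.4539, -0.2587, 0.0175]
tool_rot: [0.999, -0.041, 0.001, 0.001]
contact_force: [0.1, -0.1, 0.5]
grip_width: 0.028
```

Request:
{"fn": "play_rows", "kwargs": {
  "motion": [
    [1,0,0,0,0],
    [1,0,0,0,0],
    [1,0,0,0,0],
    [1,0,0,-20,0],
    [1,0,0,-40,0]
  ]
}}

```text
time_s: 2.55
tool_pos: [0.4528, -0.2576, 0.0564]
tool_rot: [0.999, -0.041, -0.001, -0.001]
contact_force: [1.3, 0.4, -2.7]
grip_width: 0.0153
```

Request:
{"fn": "play_rows", "kwargs": {
  "motion": [
    [1,0,0,-45,0],
    [1,0,0,-90,0],
    [1,0,0,-135,0],
    [1,0,0,-165,0],
    [1,0,0,-165,0]
  ]
}}

```text
time_s: 3.05
tool_pos: [0.4555, -0.2598, 0.2259]
tool_rot: [0.999, -0.041, 0.004, 0.003]
contact_force: [0.3, -0.0, -2.6]
grip_width: 0.0152
```

```bash
python3 -c "
from h import *
p,d,m=load('top0')
go([.47,.0,.22],99)
X=cloud(d,m);hsv=cv2.cvtColor(p,cv2.COLOR_RGB2HSV)
k=((hsv[...,1]>60)&(hsv[...,0]>8)&(hsv[...,0]<35)&(hsv[...,2]>60)).astype(np.uint8)
k[:165]=0;k[203:]=0;k[:,:225]=0;k[:,295:]=0
n,l,s,c=cv2.connectedComponentsWithStats(k)
for i in range(1,n): print(s[i],c[i],onz(m,*c[i],.080))
a=cv2.resize(p[150:230,170:300],None,fx=6,fy=6,interpolation=cv2.INTER_CUBIC);cv2.imwrite('pics/crop2.png',a[:,:,::-1])
"
```

```text
pos [ 0.4555 -0.2598  0.2259] yang -94.73 shift [  -7.  -260.1    4.2] turn -13.729742075520903 F [ 0.3 -0.  -2.6] g 0.0152 t 3.05 q6 0.92
[265 183   2   1   2] [265.5 183. ] [0.61834531 0.06164814 0.08      ]
[243 186   2   2   3] [243.66666667 186.33333333] [0.60814568 0.13095431 0.08      ]
[263 202   1   1   1] [263. 202.] [0.5579334  0.06979489 0.08      ]
```

View pics/crop2.png

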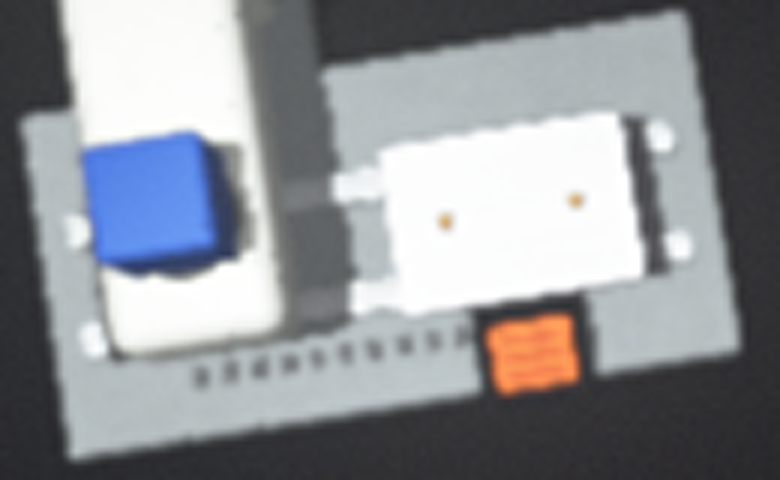

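Top crop: brass pins at (446,221) and (576,200), orange pad at (535,353), and the microscope head over columns 60–290. Pin mid is ≈ (0.613,0.096), yaw ≈ 9.2°. The pins are 70 mm apart, as specified.

Request:
{"fn": "play_rows", "kwargs": {
  "motion": [
    [1,2,-35,0,0],
    [1,6,-80,0,0],
    [1,10,-125,0,0],
    [1,15,-170,0,0],
    [1,20,-215,0,0]
  ]
}}

```text
time_s: 3.55
tool_pos: [0.4898, -0.0435, 0.2198]
tool_rot: [0.999, -0.042, -0.002, -0.0]
contact_force: [0.8, 0.9, -2.3]
grip_width: 0.015
```

Request:
{"fn": "play_rows", "kwargs": {
  "motion": [
    [1,4,-45,5,-4],
    [1,8,-90,13,-9],
    [1,11,-125,20,-13.9],
    [1,11,-134,26,-13.9],
    [1,11,-134,26,-13.9]
  ]
}}

```text
time_s: 4.05
tool_pos: [0.5112, 0.0884, 0.1932]
tool_rot: [0.997, 0.081, -0.003, -0.0]
contact_force: [-0.0, -0.5, -2.3]
grip_width: 0.0149
```

```bash
python3 -c "
from h import *
p,d,m=snap('wrist','w2'); go([.613,.096,.15],99.2);print(ray(m,280,210))
"
```

```text
pos [0.5117 0.0872 0.1938] yang -80.8 shift [101.5   7.5  43.5] turn -0.001167058737280513 F [-0.1 -0.2 -2.4] g 0.0153 t 4.1 q6 1.36
(array([0.58648423, 0.10029803, 0.33453035]), array([-0.29915088, -0.05340035, -0.95274628]))
```

View pics/w2.png

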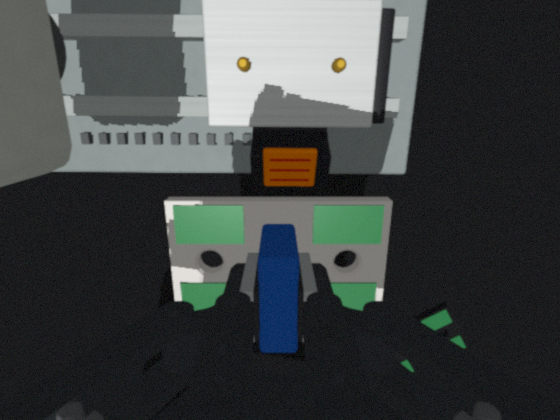

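The wrist view is clear. Held-plate holes are at (211,259) and (345,259), pins at (244,63) and (340,64), the orange pad at (290,167), and the microscope head far left.

```bash
cat > rel.py <<'E'
from h import *
import sys
def rel(f,holes,pins):
    p,d,m=load(f);g=cv2.cvtColor(p,cv2.COLOR_RGB2GRAY);hsv=cv2.cvtColor(p,cv2.COLOR_RGB2HSV);X=cloud(d,m)
    H=[];P=[]
    hz=np.median([X[v-2:v+3,u+s*22,2] for u,v in holes for s in(-1,1)]);print('plate top z',hz)
    for u,v in holes:
        w=g[v-20:v+21,u-22:u+23]; k=(w<0.62*np.percentile(w,90)).astype(np.uint8)
        n,l,s,c=cv2.connectedComponentsWithStats(k); i=l[20,22]; i=i or 1+np.argmax(s[1:,4])
        x,y,ww,hh=s[i,:4]; a,b=u-22+x+(ww-1)/2,v-20+y+(hh-1)/2
        print('hole',a,b,ww,hh,s[i,4]); H.append(onz(m,a,b,hz))
    for u,v in pins:
        w=hsv[v-15:v+16,u-15:u+16]; k=((w[...,1]>110)&(w[...,0]<40)).astype(np.uint8)
        n,l,s,c=cv2.connectedComponentsWithStats(k); i=1+np.argmax(s[1:,4])
        print('pin',c[i]+[u-15,v-15],s[i]); P.append(np.median(X[v-15:v+16,u-15:u+16][l==i],0)); c=c[i]+[u-15,v-15]
        P[-1]=onz(m,*c,.078)
    H,P=np.array(H),np.array(P)
    for Q in(H,P): e=Q[0]-Q[1];print(Q.mean(0).round(4),np.linalg.norm(e).round(4),np.degrees(np.arctan2(e[1],e[0])).round(2))
    R=Ro.from_quat(get_state()['tool_rot']).as_matrix()
    D=P.mean(0)-H.mean(0); print('shift tool mm',(R.T@D*1000).round(1)); return D
E
python3 -c "
from rel import *
rel('w2',[(211,259),(345,259)],[(244,63),(340,64)])
p,d,m=load('w2');X=cloud(d,m)
print(X[60,260],X[110,230],X[167,290],X[230,270])
"
```

```text
plate top z 0.18304612571615797
hole 211.5 258.5 22 18 284
hole 344.5 258.5 22 18 283
pin [243.34126984  63.88095238] [  9  10  12  13 126]
pin [338.48507463  64.7238806 ] [  7   9  14  14 134]
[0.5132 0.0886 0.183 ] 0.0676 99.27
[0.616 0.096 0.078] 0.0686 98.76
shift tool mm [103.    9.1 104.7]
[0.61632846 0.11914493 0.068139  ] [0.57714794 0.13730945 0.06622888] [0.54200941 0.08378968 0.0761121 ] [0.53186382 0.09536301 0.19333552]
```

Request:
{"fn": "play_rows", "kwargs": {
  "motion": [
    [1,10,5,20,0],
    [1,20,9,45,0],
    [1,20,9,65,0],
    [1,20,9,73,0],
    [1,20,9,73,0]
  ]
}}

```text
time_s: 4.6
tool_pos: [0.5332, 0.08, 0.1212]
tool_rot: [0.997, 0.079, -0.002, -0.0]
contact_force: [0.3, 0.1, -1.7]
grip_width: 0.0152
```

```bash
python3 -c "
from h import *
p,d,m=snap('wrist','w3'); go([.613,.096,.15],99.2);print(ray(m,280,210))
hsv=cv2.cvtColor(p,cv2.COLOR_RGB2HSV)
k=((hsv[...,1]>110)&(hsv[...,0]<40)&(hsv[...,0]>10)).astype(np.uint8)
n,l,s,c=cv2.connectedComponentsWithStats(k)
print([(s[i].tolist(),c[i]) for i in range(1,n) if s[i,4]>40])
"
```

```text
pos [0.534  0.0803 0.1222] yang -80.96 shift [ 80.5  -3.1 -27.9] turn -0.15533131024915292 F [ 0.5 -0.2 -1.6] g 0.0155 t 4.65 q6 1.36
(array([0.6082997 , 0.09158692, 0.26269326]), array([-0.29789303, -0.05207823, -0.95321347]))
[([199, 80, 19, 18, 268], array([208.08208955,  88.86940299])), ([328, 81, 18, 18, 250], array([336.436,  89.176]))]
```

View pics/w3.png

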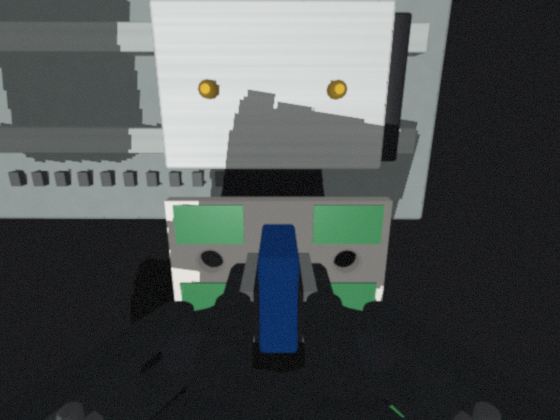

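Pins at (208,89) and (336,89); their bright tips are the tops. I'll enlarge the holes and pins for exact rims.

```bash
python3 -c "
from h import *
p,d,m=load('w3')
t=[p[v-20:v+20,u-20:u+20] for u,v in((211,259),(345,259),(208,88),(337,88))]
a=np.vstack([np.hstack(t[:2]),np.hstack(t[2:])]);a=np.clip(a.astype(float)*1.6,0,255).astype(np.uint8)
cv2.imwrite('pics/crop3.png',cv2.resize(a,None,fx=7,fy=7,interpolation=cv2.INTER_CUBIC)[:,:,::-1])
print(m['intrinsics'][0])
"
```

```text
[327.8719693    0.         278.03370575]
```

View pics/crop3.png

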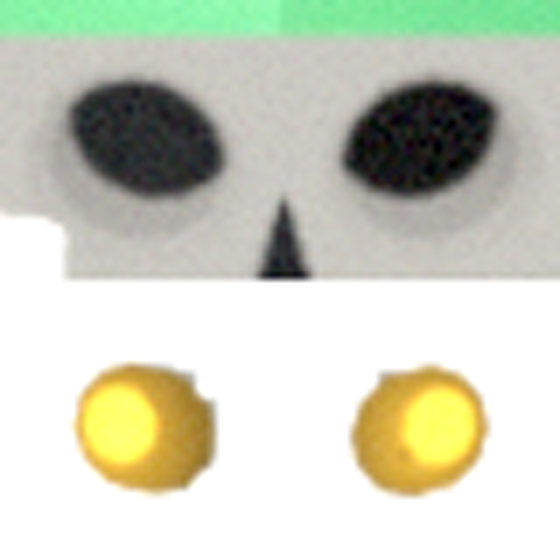

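Crop: outer hole rims centre at pixels (210.0,261.0) and (345.9,261.0); pin tips at (204.5,88.2) and (339.6,88.4).

```bash
python3 -c "
from h import *
p,d,m=load('w3');X=cloud(d,m);K,R,t=[np.array(m[k]) for k in('intrinsics','R','t')]
hz=np.median(X[235:245,180:185,2]);print('top z',hz, X[250:260,185,2].mean(), X[60,260])
# scale-aware: choose plane heights so that sep = 70 mm, and also nominal
for a,b,z in(((210.,261.),(345.9,261.),hz),((204.5,88.2),(339.6,88.4),.082)):
  for zz in (z,z-.002,z-.004):
    A=onz(m,*a,zz);B=onz(m,*b,zz);e=A-B;print(zz,((A+B)/2).round(4),np.linalg.norm(e).round(4),np.degrees(np.arctan2(e[1],e[0])))
go([.613,.096,.15],99.2)
"
```

```text
top z 0.11184474420497889 0.11132552726827538 [0.63050893 0.10526726 0.06778866]
0.11184474420497889 [0.5342 0.0801 0.1118] 0.0689 99.00083594321552
0.10984474420497889 [0.5332 0.0799 0.1098] 0.0698 99.0008359432154
0.10784474420497889 [0.5322 0.0798 0.1078] 0.0708 99.00083594321546
0.082 [0.6165 0.0962 0.082 ] 0.07 98.88803778815453
0.08 [0.6166 0.0963 0.08  ] 0.0708 98.88803778815456
0.078 [0.6167 0.0963 0.078 ] 0.0716 98.88803778815449
pos [0.534  0.0803 0.1222] yang -80.96 shift [ 80.5  -3.1 -27.9] turn -0.15533131024915292 F [ 0.5 -0.2 -1.6] g 0.0155 t 4.65 q6 1.36
```

Request:
{"fn": "play_rows", "kwargs": {
  "motion": [
    [1,30,-1,0,0],
    [1,60,-2,0,0],
    [1,84.5,-3,0,0],
    [1,84.5,-3,10,0],
    [1,84.5,-3,15,0]
  ]
}}

```text
time_s: 5.15
tool_pos: [0.6171, 0.0975, 0.1076]
tool_rot: [0.997, 0.08, 0.0, 0.0]
contact_force: [-1.0, -0.1, -1.7]
grip_width: 0.0151
```

```bash
python3 -c "
from h import *
p,d,m=snap('wrist','w4'); go([.6165,.0962,.1],98.9)
t=[p[v-25:v+25,u-25:u+25] for u,v in((211,259),(345,259))]
a=np.clip(np.hstack(t).astype(float)*1.5,0,255).astype(np.uint8)
cv2.imwrite('pics/crop4.png',cv2.resize(a,None,fx=7,fy=7,interpolation=cv2.INTER_CUBIC)[:,:,::-1])
"
```

```text
pos [0.6155 0.0975 0.1064] yang -80.87 shift [0.8 1.5 6.4] turn 0.23215559126714425 F [-1.3  0.6 -2.6] g 0.0151 t 5.2 q6 1.39
```

View pics/crop4.png

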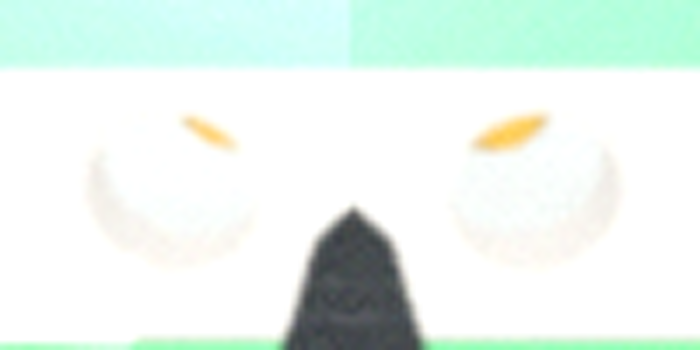

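Through the holes the pin tips show at the rims, at (208,133) and (510,133). That matches the oblique parallax within about 0.5 mm, so I'm descending.

Request:
{"fn": "play_rows", "kwargs": {
  "motion": [
    [1,0,0.6,0,0.2],
    [1,0,0.6,4,0.2],
    [1,0,0.6,8,0.2],
    [1,0,0.6,11,0.2],
    [1,0,0.6,13,0.2]
  ]
}}

```text
time_s: 5.7
tool_pos: [0.617, 0.0971, 0.0939]
tool_rot: [0.997, 0.078, -0.0, -0.0]
contact_force: [0.1, -0.2, -1.6]
grip_width: 0.0152
```

```bash
python3 -c "
from h import *
p,d,m=snap('wrist','w5'); go([.6165,.0962,.1],98.9)
X=cloud(d,m);print(np.median(X[225:240,178:240,2]),np.median(X[225:240,315:380,2]),np.median(X[190:200,150:400],axis=(1))[:,2].round(4))
t=[p[v-25:v+25,u-25:u+25] for u,v in((211,259),(345,259))]
a=np.clip(np.hstack(t).astype(float)*.9,0,255).astype(np.uint8)
cv2.imwrite('pics/crop5.png',cv2.resize(a,None,fx=7,fy=7,interpolation=cv2.INTER_CUBIC)[:,:,::-1])
"
```

```text
pos [0.617  0.0971 0.0937] yang -81.06 shift [-0.6  0.8 -6.3] turn 0.03972219862998827 F [ 0.2  0.5 -3. ] g 0.0152 t 5.75 q6 1.39
0.0846451768564666 0.08458872288422478 [0.067  0.0671 0.0671 0.0671 0.067  0.0671 0.0671 0.0762 0.078  0.08  ]
```

View pics/crop5.png

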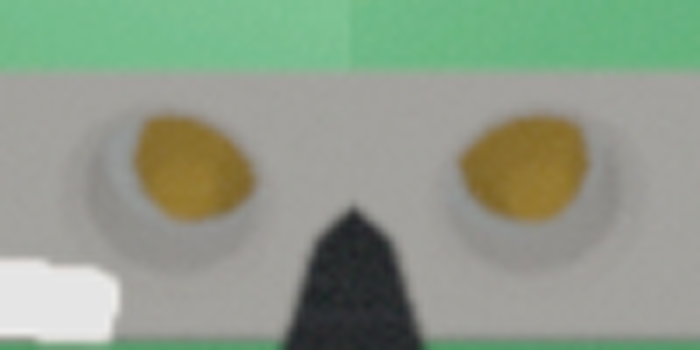

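Request:
{"fn": "play_rows", "kwargs": {
  "motion": [
    [1,0,0,3,0],
    [1,0,0,5,0],
    [1,0,0,6.5,0],
    [1,0,0,7.5,0],
    [1,0,0,7.5,0]
  ]
}}

```text
time_s: 6.25
tool_pos: [0.6173, 0.0972, 0.0867]
tool_rot: [0.997, 0.078, -0.0, -0.0]
contact_force: [0.2, -0.1, -1.7]
grip_width: 0.0154
```

```bash
python3 -c "
from h import *
p,d,m=snap('wrist','w6'); go([.6165,.0962,.1],98.9)
X=cloud(d,m);print(np.median(X[225:240,178:240,2]),np.median(X[225:240,315:380,2]))
"
```

```text
pos [0.6174 0.0972 0.0868] yang -81.06 shift [ -1.    0.8 -13.2] turn 0.0444106406932292 F [ 0.2  0.  -1.6] g 0.0157 t 6.3 q6 1.39
0.07730903109990239 0.07728587665262034
```

Request:
{"fn": "play_rows", "kwargs": {
  "motion": [
    [1,0,0,0.7,0],
    [1,0,0,1.4,0],
    [1,0,0,2,0],
    [1,0,0,2,0]
  ]
}}

```text
time_s: 6.7
tool_pos: [0.6174, 0.0972, 0.0854]
tool_rot: [0.997, 0.078, 0.0, 0.0]
contact_force: [-2.0, -0.3, 1.2]
grip_width: 0.0154
```

Request:
{"fn": "play_rows", "kwargs": {
  "motion": [
    [0,0,0,0,0],
    [0,0,0,0,0],
    [0,0,0,0,0],
    [0,0,0,0,0],
    [0,0,0,0,0]
  ]
}}

```text
time_s: 7.2
tool_pos: [0.6174, 0.0971, 0.0847]
tool_rot: [0.997, 0.078, -0.0, -0.0]
contact_force: [-0.7, 0.2, -0.8]
grip_width: 0.0427
```

Request:
{"fn": "play_rows", "kwargs": {
  "motion": [
    [0,0,0,-20,0],
    [0,0,0,-60,0],
    [0,0,0,-95,0],
    [0,-40,0,-115,0],
    [0,-80,0,-125,0]
  ]
}}

```text
time_s: 7.7
tool_pos: [0.5395, 0.0845, 0.2121]
tool_rot: [0.997, 0.078, 0.003, 0.0]
contact_force: [0.1, -0.5, -0.1]
grip_width: 0.0426
```

```bash
python3 -c "
from h import *
p,d,m=snap('wrist','w7'); go([.538,.084,.2],8.9);print(ray(m,280,210))
X=cloud(d,m);hsv=cv2.cvtColor(p,cv2.COLOR_RGB2HSV)
k=((hsv[...,0]<14)&(hsv[...,1]>170)&(hsv[...,2]>60)).astype(np.uint8)
n,l,s,c=cv2.connectedComponentsWithStats(k);i=1+np.argmax(s[1:,4]);print(s[i],c[i],np.median(X[l==i],0),X[l==i].min(0),X[l==i].max(0))
p,d,m=snap('top','top1')
"
```

```text
pos [0.5294 0.0846 0.2114] yang -81.0 shift [ 8.5  2.  11.3] turn -89.90003975778325 F [-6.1 -1.3 -0.6] g 0.0425 t 7.75 q6 1.36
(array([0.61340327, 0.09601321, 0.35421691]), array([-0.28935114, -0.0520409 , -0.95584308]))
[254 179  49   6 140] [276.77142857 180.52857143] [0.5558389  0.08884179 0.07990309] [0.55076379 0.06652378 0.06323487] [0.55984934 0.10696084 0.0828606 ]
```

View pics/w7.png

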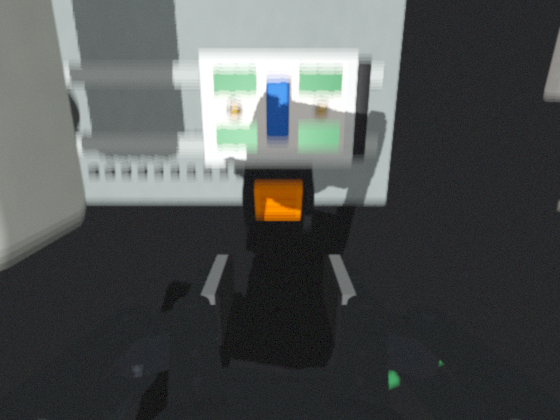

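Wrist view (motion-blurred): the plate lies on the carriage with brass visible in both holes, at (235,107) and (321,107), and the pad is at (278,200). Next I turn the jaws across the rail and open fully, so one outer finger presses the pad while the gripper body stays in front of the head.

Request:
{"fn": "play_rows", "kwargs": {
  "motion": [
    [-1,-20,0,0,-8.5],
    [-1,-40,0,0,-17],
    [-1,-60,0,0,-25.5],
    [-1,-60,0,0,-34],
    [-1,-60,0,0,-42.5]
  ]
}}

```text
time_s: 8.3
tool_pos: [0.4791, 0.0753, 0.2098]
tool_rot: [0.9, 0.437, 0.0, 0.0]
contact_force: [0.0, 0.4, 0.1]
grip_width: 0.0855
```

Request:
{"fn": "play_rows", "kwargs": {
  "motion": [
    [-1,0,0,10,-8.5],
    [-1,0,0,20,-17],
    [-1,0,0,30,-25.5],
    [-1,0,0,40,-34],
    [-1,0,0,50,-42.5]
  ]
}}

```text
time_s: 8.8
tool_pos: [0.4799, 0.0754, 0.1593]
tool_rot: [0.68, 0.733, 0.0, 0.0]
contact_force: [0.3, -0.1, 0.1]
grip_width: 0.0854
```

Request:
{"fn": "play_rows", "kwargs": {
  "motion": [
    [-1,0,0,5,-5],
    [-1,0,0,10,-5],
    [-1,0,0,10,-5],
    [-1,0,0,10,-5]
  ]
}}

```text
time_s: 9.2
tool_pos: [0.4794, 0.0754, 0.1498]
tool_rot: [0.65, 0.76, 0.0, 0.0]
contact_force: [-0.5, -0.7, -0.8]
grip_width: 0.0855
```

```bash
python3 -c "
from h import *
p,d,m=snap('wrist','w8'); go([.478,.075,.10],8.95)
p,d,m=load('top1');X=cloud(d,m);hsv=cv2.cvtColor(p,cv2.COLOR_RGB2HSV)
p,d,m=load('w8');X=cloud(d,m);hsv=cv2.cvtColor(p,cv2.COLOR_RGB2HSV)
k=((hsv[...,0]<14)&(hsv[...,1]>150)&(hsv[...,2]>60)).astype(np.uint8)
n,l,s,c=cv2.connectedComponentsWithStats(k);i=1+np.argmax(s[1:,4]);print(s[i],c[i]);Q=X[l==i]
S=np.array([.6166,.0967,.068]);ux=np.array([.9878,.1556,0]);uy=np.array([-.1556,.9878,0])
a,b=(Q-S)@ux*1000,(Q-S)@uy*1000
print(np.percentile(a,[2,50,98]),np.percentile(b,[2,50,98]),np.percentile(Q[:,2],[2,50,98]))
"
```

```text
pos [0.4794 0.0754 0.15  ] yang 8.89 shift [-0.2 -1.5 50. ] turn -0.06149846799746683 F [-0.1  0.6 -0.3] g 0.0856 t 9.25 q6 -0.23
[375 200   8  44 171] [378.19298246 221.39766082]
[-70.65823053 -69.5817584  -68.35473409] [-15.27094959   0.0181873   15.03901037] [0.07734678 0.07909102 0.08077246]
```

Request:
{"fn": "play_rows", "kwargs": {
  "motion": [
    [-1,0,-1,25,0],
    [-1,0,-1,50,0],
    [-1,0,-1,70,0],
    [-1,0,-1,82,0],
    [-1,0,-1,82,0]
  ]
}}

```text
time_s: 9.75
tool_pos: [0.4774, 0.0753, 0.0668]
tool_rot: [0.65, 0.76, -0.001, -0.001]
contact_force: [-1.1, -1.3, 0.8]
grip_width: 0.0855
```

Request:
{"fn": "play_rows", "kwargs": {
  "motion": [
    [-1,0,0,2,0],
    [-1,0,0,4,0],
    [-1,0,0,6,0],
    [-1,0,0,8,0],
    [-1,0,0,8,0]
  ]
}}

```text
time_s: 10.25
tool_pos: [0.4781, 0.0753, 0.0599]
tool_rot: [0.65, 0.76, 0.0, 0.0]
contact_force: [-0.3, -0.2, -1.1]
grip_width: 0.0856
```

```bash
python3 -c "
from h import *
go([.478,.075,.06],8.95);p,d,m=snap('wrist','w9')
"
```

```text
pos [0.4781 0.0753 0.0599] yang 8.94 shift [-0.2 -0.2 -0.1] turn -0.008071984623214234 F [-0.3 -0.2 -1.1] g 0.0856 t 10.25 q6 -0.23
```

View pics/w9.png

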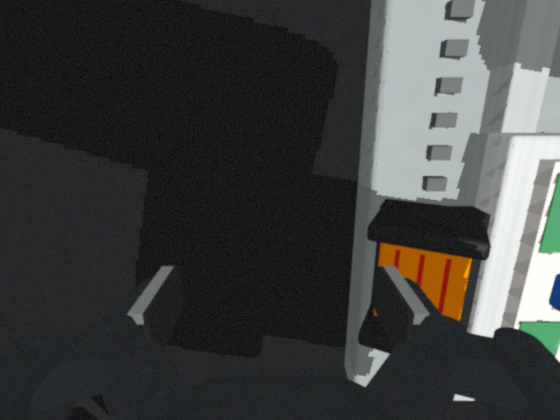

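Image 12: the right fingertip (385–428, 266–315) is over the orange face between the cheeks. I'm lowering it onto the pad and watching the force.

Request:
{"fn": "play_rows", "kwargs": {
  "motion": [
    [-1,0,0,1,0],
    [-1,0,0,2,0],
    [-1,0,0,3,0],
    [-1,0,0,3,0]
  ]
}}

```text
time_s: 10.7
tool_pos: [0.478, 0.0752, 0.0567]
tool_rot: [0.65, 0.76, -0.0, -0.0]
contact_force: [-0.3, -0.6, -0.2]
grip_width: 0.085
```

Request:
{"fn": "play_rows", "kwargs": {
  "motion": [
    [-1,0,0,1,0],
    [-1,0,0,2,0],
    [-1,0,0,3,0],
    [-1,0,0,3,0]
  ]
}}

```text
time_s: 11.1
tool_pos: [0.4788, 0.0753, 0.0541]
tool_rot: [0.65, 0.76, 0.001, 0.001]
contact_force: [-0.2, 0.8, 3.1]
grip_width: 0.0858
```

Request:
{"fn": "play_rows", "kwargs": {
  "motion": [
    [-1,0,0,1,0],
    [-1,0,0,2,0],
    [-1,0,0,2,0],
    [-1,0,0,2,0]
  ]
}}

```text
time_s: 11.5
tool_pos: [0.4787, 0.0752, 0.052]
tool_rot: [0.65, 0.76, 0.0, 0.0]
contact_force: [2.1, 0.2, 4.8]
grip_width: 0.0853
```

Request:
{"fn": "play_rows", "kwargs": {
  "motion": [
    [-1,0,0,1,0],
    [-1,0,0,2,0],
    [-1,0,0,3,0],
    [-1,0,0,3,0]
  ]
}}

```text
time_s: 11.9
tool_pos: [0.4789, 0.0752, 0.0491]
tool_rot: [0.65, 0.76, 0.001, 0.001]
contact_force: [0.8, 0.1, 6.6]
grip_width: 0.085
```

```bash
python3 -c "
from h import *
p,d,m=snap('wrist','w10');go([.478,.075,.05],8.95)
p0,d0,m0=load('w9')
for q,D,M in((p0,d0,m0),(p,d,m)):
  X=cloud(D,M);h=cv2.cvtColor(q,cv2.COLOR_RGB2HSV);k=(h[...,0]<14)&(h[...,1]>150)&(h[...,2]>60);Q=X[k]
  S=np.array([.6166,.0967,.068]);ux=np.array([.9878,.1556,0]);uy=np.array([-.1556,.9878,0])
  a,b=(Q-S)@ux,(Q-S)@uy; g=(a>-.10)&(a<-.055)&(abs(b)<.025)&(Q[:,2]>.04)&(Q[:,2]<.1); f=np.polyfit(a[g],Q[g,2],1)
  print(g.sum(),'slope',np.degrees(np.arctan(f[0])),'z at -78',np.polyval(f,-.078),'yrange',np.percentile(b[g],[2,98]))
"
```

```text
pos [0.4788 0.0751 0.0491] yang 8.94 shift [-0.  -0.9 -0.9] turn -0.014197758734553645 F [1.5 0.2 5.6] g 0.0855 t 11.95 q6 -0.23
697 slope 21.614976502734088 z at -78 0.07595044926037581 yrange [-0.00994027  0.02249262]
728 slope 13.569674553991272 z at -78 0.07119212936825091 yrange [-0.00758869  0.02278933]
```

Request:
{"fn": "play_rows", "kwargs": {
  "motion": [
    [-1,0,0,1.2,0],
    [-1,3,0,1.2,0],
    [-1,6,0,1.2,0],
    [-1,9,0,1.2,0],
    [-1,12,0,1.2,0]
  ]
}}

```text
time_s: 12.45
tool_pos: [0.4771, 0.0867, 0.048]
tool_rot: [0.65, 0.76, 0.0, 0.001]
contact_force: [0.9, -1.9, 7.3]
grip_width: 0.0853
```

Request:
{"fn": "play_rows", "kwargs": {
  "motion": [
    [-1,3,0,0,0],
    [-1,6,0,0,0],
    [-1,9,0,0,0],
    [-1,12,0,0,0],
    [-1,15,0,0,0]
  ]
}}

```text
time_s: 12.95
tool_pos: [0.4749, 0.1015, 0.048]
tool_rot: [0.65, 0.76, 0.001, 0.001]
contact_force: [0.8, -2.0, 7.2]
grip_width: 0.0855
```

Request:
{"fn": "play_rows", "kwargs": {
  "motion": [
    [-1,6,0,0,0],
    [-1,12,0,0,0],
    [-1,18,0,0,0],
    [-1,24,0,0,0],
    [-1,30,0,0,0]
  ]
}}

```text
time_s: 13.45
tool_pos: [0.4701, 0.1313, 0.048]
tool_rot: [0.65, 0.76, 0.0, 0.001]
contact_force: [1.1, -1.6, 6.2]
grip_width: 0.0853
```

Request:
{"fn": "play_rows", "kwargs": {
  "motion": [
    [-1,6,0,0,0],
    [-1,12,0,0,0],
    [-1,18,0,0,0],
    [-1,24,0,0,0],
    [-1,30,0,0,0]
  ]
}}

```text
time_s: 13.95
tool_pos: [0.4654, 0.161, 0.048]
tool_rot: [0.65, 0.76, 0.0, 0.001]
contact_force: [1.7, -1.7, 6.6]
grip_width: 0.0855
```

```bash
python3 -c "
from h import *
p,d,m=snap('top','top2');go([.478,.075,.05],8.95)
p,d,m=snap('scene','sc2')
p,d,m=snap('wrist','w11')
for f in('w10','w11'):
  q,D,M=load(f);X=cloud(D,M);h=cv2.cvtColor(q,cv2.COLOR_RGB2HSV);k=(h[...,0]<14)&(h[...,1]>150)&(h[...,2]>60);k[:150]=0;v,u=np.nonzero(k);print(f,np.percentile(u,[2,98]),np.percentile(v,[2,50,98]))
  S=np.array([.6166,.0967,.068]);ux=np.array([.9878,.1556,0]);uy=np.array([-.1556,.9878,0])
  print(np.percentile((X[k]-S)@uy,[2,98]),np.percentile(X[k][:,2],[5,50,95]))
"
```

```text
pos [0.4652 0.1618 0.048 ] yang 8.95 shift [-87.7  -0.8  -2. ] turn -0.0007307061428747375 F [0.6 0.2 7.2] g 0.0853 t 14.0 q6 -0.05
w10 [401.1 477. ] [257. 280. 318.]
[-0.00777376  0.02279163] [0.06428274 0.07307076 0.08834083]
w11 [404. 475.] [259. 282. 318.]
[0.07966175 0.11011179] [0.06370293 0.07241019 0.08782186]
```

```bash
python3 -c "
from h import *
S=np.array([.6166,.0967,.068]);ux=np.array([.9878,.1556,0]);uy=np.array([-.1556,.9878,0])
for f in('top0','top2','w11','w2'):
  q,D,M=load(f);X=cloud(D,M);a,b=(X-S)@ux*1000,(X-S)@uy*1000
  g=(D>0)&(X[...,2]>.16)&(X[...,2]<.30)&(abs(b-150)<42)&(a>-130)&(a<60)
  if f=='top2': g&=(a>-62)|(b>165)
  if g.sum(): print(f,g.sum(),'front edge',np.percentile(a[g],[.5,1,3,5]),'b',np.percentile(b[g],[1,99]))
"
```

```text
top0 836 front edge [-62.34697747 -62.14593696 -61.83938827 -60.99562365] b [108.51524904 188.59471643]
top2 821 front edge [-61.94709922 -61.9014057  -61.30077251 -60.26008976] b [108.41424826 189.17770866]
w2 845 front edge [-60.18658079 -60.03423132 -59.55420008 -59.18142003] b [108.01740909 117.14682455]
```

```bash
python3 -c "
from h import *
S=np.array([.6166,.0967,.068]);ux=np.array([.9878,.1556,0]);uy=np.array([-.1556,.9878,0])
for f in('sc2','top2'):
  q,D,M=load(f);X=cloud(D,M);a,b=(X-S)@ux*1000,(X-S)@uy*1000;z=X[...,2]*1000;dark=q.max(-1)<110
  for z0 in range(80,260,20):
    g=(D>0)&(z>z0)&(z<z0+20)&(abs(b-87)<45)&(b<105)&(a>-250)&(a<-20)&dark
    if g.sum()>3: print(f,z0,g.sum(),np.percentile(a[g],[90,97,100]).round(1),np.percentile(b[g],[5,95]).round())
"
```

```text
sc2 80 79 [-65.2 -60.5 -56.8] [56. 94.]
sc2 100 91 [-70.2 -66.  -64.2] [73. 97.]
sc2 120 151 [-70.1 -67.3 -64.7] [ 69. 101.]
sc2 140 173 [-72.8 -69.8 -66.7] [67. 88.]
sc2 160 101 [-76.2 -72.6 -70.3] [59. 96.]
sc2 180 113 [-103.9 -101.2  -53.5] [49. 93.]
sc2 200 124 [-105.  -102.6 -101.2] [49. 94.]
sc2 220 71 [-106.8 -104.5 -102.3] [52. 95.]
sc2 240 94 [-105.9 -104.8 -104.4] [53. 97.]
top2 80 18 [-59.2 -57.3 -55.7] [56. 62.]
top2 100 6 [-76.1 -75.1 -74.6] [75. 94.]
top2 140 10 [-77.7 -75.2 -74.2] [74. 96.]
top2 160 20 [-75.1 -74.3 -74. ] [76. 98.]
```

The gripper's widest part at head height sits at about -70 mm and the head front at about -61 mm, so it clears. I'm continuing to the stop.

Request:
{"fn": "play_rows", "kwargs": {
  "motion": [
    [-1,6,0,0,0],
    [-1,12,0,0,0],
    [-1,18,0,0,0],
    [-1,24,0,0,0],
    [-1,30,0,0,0]
  ]
}}

```text
time_s: 14.6
tool_pos: [0.4603, 0.1905, 0.0479]
tool_rot: [0.65, 0.76, 0.0, 0.001]
contact_force: [1.1, -1.8, 5.9]
grip_width: 0.0853
```

Request:
{"fn": "play_rows", "kwargs": {
  "motion": [
    [-1,6,0,0,0],
    [-1,12,0,0,0],
    [-1,17,0,0,0],
    [-1,22,0,0,0],
    [-1,26,0,0,0]
  ]
}}

```text
time_s: 15.1
tool_pos: [0.4563, 0.2163, 0.0479]
tool_rot: [0.65, 0.76, 0.0, 0.001]
contact_force: [1.6, -3.7, 6.3]
grip_width: 0.0854
```

Request:
{"fn": "play_rows", "kwargs": {
  "motion": [
    [-1,2,0,0,0],
    [-1,4,0,0,0],
    [-1,6,0,0,0],
    [-1,8,0,0,0],
    [-1,10,0,0,0]
  ]
}}

```text
time_s: 15.6
tool_pos: [0.4536, 0.2256, 0.0477]
tool_rot: [0.65, 0.76, -0.001, -0.0]
contact_force: [-4.5, 1.2, 3.6]
grip_width: 0.0858
```

```bash
python3 -c "
from h import *
p,d,m=snap('wrist','w12');go([.478,.075,.05],8.95)
for f in('w10','w11','w12'):
  q,D,M=load(f);X=cloud(D,M);h=cv2.cvtColor(q,cv2.COLOR_RGB2HSV);k=(h[...,0]<14)&(h[...,1]>150)&(h[...,2]>60);k[:150]=0;v,u=np.nonzero(k);print(f,np.percentile(u,[2,98]),np.percentile(v,[2,50,98]))
  S=np.array([.6166,.0967,.068]);uy=np.array([-.1556,.9878,0])
  print(np.percentile((X[k]-S)@uy,[2,98]))
"
```

```text
pos [0.452  0.2258 0.0473] yang 8.94 shift [-153.     2.2   -2.6] turn -0.008475508193726 F [-2.5 -1.6  3.4] g 0.0854 t 15.65 q6 0.09
w10 [401.1 477. ] [257. 280. 318.]
[-0.00777376  0.02279163]
w11 [404. 475.] [259. 282. 318.]
[0.07966175 0.11011179]
w12 [403.98 483.02] [265.   290.   327.02]
[0.14429968 0.17208367]
```

Request:
{"fn": "play_rows", "kwargs": {
  "motion": [
    [-1,1.5,-0.5,0,0],
    [-1,3,-1,0,0],
    [-1,4,-1,0,0],
    [-1,4,-1,0,0]
  ]
}}

```text
time_s: 16.05
tool_pos: [0.4514, 0.2298, 0.0472]
tool_rot: [0.65, 0.76, -0.001, -0.001]
contact_force: [-2.8, -3.9, 1.1]
grip_width: 0.086
```

```bash
python3 -c "
from h import *
p,d,m=snap('wrist','w13');go([.478,.075,.05],8.95)
for f in('w12','w13'):
  q,D,M=load(f);X=cloud(D,M);h=cv2.cvtColor(q,cv2.COLOR_RGB2HSV);k=(h[...,0]<14)&(h[...,1]>150)&(h[...,2]>60);k[:150]=0;v,u=np.nonzero(k);print(f,np.percentile(u,[2,98]),np.percentile(v,[2,50,98]))
  S=np.array([.6166,.0967,.068]);uy=np.array([-.1556,.9878,0])
  print(np.percentile((X[k]-S)@uy,[2,98]))
"
```

```text
pos [0.4514 0.2298 0.0472] yang 8.95 shift [-157.     2.2   -2.7] turn -0.00439673660690687 F [-3.4 -3.4  2.1] g 0.085 t 16.1 q6 0.09
w12 [403.98 483.02] [265.   290.   327.02]
[0.14429968 0.17208367]
w13 [389.6 483. ] [280.  301.  337.4]
[0.13482321 0.17176289]
```

The pad's +y edge stayed at 0.172 while the finger slid 4 mm, so the carriage is at its stop. I'm lifting off.

Request:
{"fn": "play_rows", "kwargs": {
  "motion": [
    [-1,-1,-1,-3,0],
    [-1,-1,-2,-7,0],
    [-1,-1,-3,-12,0],
    [-1,-1,-6,-18,0],
    [-1,-1,-12,-25,0]
  ]
}}

```text
time_s: 16.6
tool_pos: [0.4422, 0.2276, 0.0735]
tool_rot: [0.65, 0.76, 0.001, 0.001]
contact_force: [-0.4, -0.4, 0.1]
grip_width: 0.0854
```

Request:
{"fn": "play_rows", "kwargs": {
  "motion": [
    [-1,0,-15,-8,0],
    [-1,0,-35,-16,0],
    [-1,0,-55,-30,0],
    [-1,0,-55,-60,0],
    [-1,0,-55,-60,0]
  ]
}}

```text
time_s: 17.1
tool_pos: [0.388, 0.2194, 0.1357]
tool_rot: [0.65, 0.76, 0.003, 0.002]
contact_force: [1.0, 0.9, -0.6]
grip_width: 0.0854
```

```bash
cat > chk.py <<'E'
from h import *
import sys
f=sys.argv[1]
p,d,m=snap('wrist',f);go([.478,.075,.05],8.95)
S=np.array([.6166,.0967,.068]);ux=np.array([.9878,.1556,0]);uy=np.array([-.1556,.9878,0])
snap('top',f+'t');snap('scene',f+'s')
for n in(f,f+'t',f+'s'):
  q,D,M=load(n);X=cloud(D,M);h=cv2.cvtColor(q,cv2.COLOR_RGB2HSV);a,b,z=(X-S)@ux,(X-S)@uy,X[...,2]
  k=(h[...,0]<14)&(h[...,1]>150)&(h[...,2]>60)&(a>-.11)&(a<-.05)&(abs(b-.14)<.08)
  if k.sum()>20:
    fit=np.polyfit(a[k],z[k],1);print(n,'pad',k.sum(),'y',np.percentile(b[k],[2,50,98]).round(4),'x',np.percentile(a[k],[2,98]).round(4),'slope',np.degrees(np.arctan(fit[0])).round(1),'z@-78',np.polyval(fit,-.078).round(4))
  w=(abs(a+.027)<.008)&(abs(b-.149)<.05)&(z>.05)&(z<.11)&(D>0)
  if w.sum()>20: print(n,'plate z',w.sum(),np.percentile(z[w],[10,50,90]).round(4))
E
python3 chk.py w14
```

```text
pos [0.3879 0.2193 0.1346] yang 8.96 shift [-156.6   66.    84.8] turn 0.010353146581451256 F [0.4 0.3 0.3] g 0.0855 t 17.15 q6 0.11
w14 pad 427 y [0.1257 0.1478 0.1713] x [-0.0915 -0.061 ] slope 27.3 z@-78 0.0736
w14 plate z 4150 [0.0674 0.0748 0.0765]
w14t pad 159 y [0.1287 0.1498 0.171 ] x [-0.0947 -0.0615] slope 41.1 z@-78 0.0716
w14t plate z 32 [0.0722 0.076  0.0812]
w14s plate z 37 [0.0751 0.0777 0.0913]
```

```bash
python3 -c "
from h import *
S=np.array([.6166,.0967,.068]);ux=np.array([.9878,.1556,0]);uy=np.array([-.1556,.9878,0])
for n,o in(('w2',0),('w7',0),('top0',0),('top1',0),('w14',.149),('w14t',.149)):
  q,D,M=load(n);X=cloud(D,M);h=cv2.cvtColor(q,cv2.COLOR_RGB2HSV);a,b,z=(X-S)@ux,(X-S)@uy,X[...,2]
  k=(h[...,0]<14)&(h[...,1]>150)&(h[...,2]>60)&(a>-.11)&(a<-.05)&(abs(b-o)<.04)
  if k.sum()<20: continue
  fit=np.polyfit(a[k],z[k],1);c=(abs(a+.078)<.005)&k
  st=(abs(a+.039)<.003)&(abs(b-o)<.05)&(D>0)
  print(n,k.sum(),'y',np.percentile(b[k],[2,50,98]).round(4),'x',np.percentile(a[k],[2,98]).round(4),np.degrees(np.arctan(fit[0])).round(1),'z',np.polyval(fit,-.078).round(4),np.median(z[c]).round(4),'stage',np.median(z[st]).round(4))
"
```

```text
w2 505 y [-0.0214  0.0004  0.0211] x [-0.0938 -0.0614] 34.9 z 0.0726 0.0745 stage 0.0671
w7 192 y [-0.0208  0.0023  0.0214] x [-0.0872 -0.0604] 20.9 z 0.0731 0.0756 stage 0.0672
top0 153 y [-0.0199  0.0006  0.0219] x [-0.0946 -0.0637] 41.3 z 0.073 0.0758 stage 0.0672
w14 427 y [0.1257 0.1478 0.1713] x [-0.0915 -0.061 ] 27.3 z 0.0736 0.0746 stage 0.067
w14t 159 y [0.1287 0.1498 0.171 ] x [-0.0947 -0.0615] 41.1 z 0.0716 0.0761 stage 0.2431
```

The release reads at its raised height (0.0746 vs 0.0745 m before), travel is about 0.149 m, and the plate top is about 0.076 m. Handing in.

```bash
python3 -c "
from h import *
print(close_job())"
```

```text
the job is handed in; nothing more can be done
None
```

I seated the plate with holes 70 mm apart on the carriage pins and let go of it. I then pressed the orange release with one outer finger, slid the carriage to its end stop, and lifted off so the release popped up. I handed the job in at about 17 s; no verdict is reported.

Last checks:
- **Carriage:** it travelled about 149 mm. At the end the finger slid 4 mm while the carriage stayed put, so it was at the stop.
- **Release:** its face is back at its raised height, 74.6 mm against 74.5 mm before.
- **Plate:** it is on the carriage with its top at about 76 mm, as it should be when flat. Brass showed in both holes after I let go; I checked only its height once docked.
- **Robot:** it is well clear of everything, with no contact force. I saw no sign of touching the microscope, but did not measure that contact directly.

**Disagreements:** two readings did not match well. The top and wrist cameras placed the plate 3 to 4 mm apart, so I aligned the holes and pins using the wrist view. The depth-based slope of the release face was also noisy, between 21° and 41° against the given 27°.

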